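# Sound the fixture sockets and seat the locating pin

## Task

Two of the three sockets in the steel fixture block still hold a broken-off stub of an old pin, deep down. Take the new locating pin from its wooden stand by its head and sound all three sockets with it in order, left, middle, right as the robot sees them: lower it gently into each until its nose rests on whatever is at the bottom. Then seat the pin fully home in the one clear socket, lowered gently to the bottom and not dropped, let go of it, and leave the chain, the nut and the pliers where they lie.

Things in the scene. Friction and masses are not known exactly. Their poses are not given: they have to be found in the camera images.
- fixture: grey steel fixture block, fixed to the worktop, 56 x 150 x 60 mm (own x, y, z), with a 12 mm high bolted foot at each end (216 mm long in all). Origin: centre of its underside; its y axis runs along the row of three vertical sockets, towards the left one. Sockets: 18 mm in diameter, 2 mm chamfer, 45 mm apart, flat floor 50 mm below the top face.
- mouth_left (a point): centre of the left socket's mouth (the end towards +y), on the block's top face 60 mm above the worktop; axes as the block's, z up along the socket's axis
- mouth_middle (a point): centre of the middle socket's mouth, as above. In two of the three sockets (which two differs each time) a fixed, immovable stub ends somewhere between 24 and 36 mm below the top face; the third is clear down to its floor.
- mouth_right (a point): centre of the right socket's mouth (the end towards -y), as above
- pin: loose steel locating pin, about 160 g, 99 mm long, upright in the wooden stand at first. Origin: centre of its foot (the end of the nose when it is out); z points up to its head. From the foot: sprung nose 11 mm in diameter to 7 mm, shank 16 mm in diameter to 61 mm (tapered from 7 to 11 mm), round head 25 mm in diameter to 99 mm, with three dark grooves. Hold it by the head only.
- pin_head (a point): the middle of the pin's head, on its axis, 80 mm above the foot. With the pin home in a clear socket it is 30 mm above the block's top face; on a stub it stands 14 to 26 mm higher.
- shank: the pin's shank together with the nose, everything below the head; it has the pin's own origin (the foot) and axes. It must not be pushed or dropped against anything with more than 25 N.
- nose: the pin's spring-loaded nose, the lowest 7 mm; origin at its end. It springs back into the shank by up to 5 mm: it starts to yield at about 2 N and is fully in at about 12 N, then it is rigid. It is slimmer than the shank, so that inside a socket it touches only what lies at the bottom.
- stand: wooden parking stand for the pin, fixed, 70 x 70 x 58 mm, with a 20 mm hole 48 mm deep in its top; origin: centre of its underside, on the worktop
- chain: short bright chain lying in a heap, 88 x 109 x 27 mm, loose but rigid, a bystander; origin: centre of its underside
- hex_nut: steel hex nut, 24 x 21 x 11 mm, loose, a bystander; origin: centre of its underside
- pliers: slip-joint pliers with red grips lying flat, 50 x 172 x 14 mm, loose, a bystander; origin: centre of its underside
Things that resemble listed ones, but are neither listed nor needed, are in the scene too. Leave any purple look-alike of the pin alone.

How it is judged (in metres and radians):
On the way, in this order (a step that is already met when the one before it is completed fails the run):
1. the pin's nose rests on the bottom of the left socket (more than 1 N, foot at least 22 mm below the mouth) (horizontal distance between pin and mouth_left below 0.005 m and z of pin in the frame of mouth_left below -0.022 m and contact force between nose and anything else above 1 N), for 0.1 s.
2. then the same in the middle socket (horizontal distance between pin and mouth_middle below 0.005 m and z of pin in the frame of mouth_middle below -0.022 m and contact force between nose and anything else above 1 N), for 0.1 s.
3. then the same in the right socket (horizontal distance between pin and mouth_right below 0.005 m and z of pin in the frame of mouth_right below -0.022 m and contact force between nose and anything else above 1 N), for 0.1 s.
At the end, for the whole second after the job is handed in: The pin stands in the clear socket, its foot within 5 mm of the socket's axis and within 3 mm of the floor (at least 47 mm below the block's top face), upright to 0.08 rad and at rest (z of pin in the frame of fixture below 0.013 m and angle between pin's own z axis and vertical below 0.08 rad and (horizontal distance between pin and mouth_left below 0.005 m or horizontal distance between pin and mouth_middle below 0.005 m or horizontal distance between pin and mouth_right below 0.005 m) and linear speed of pin below 0.02 m/s); the robot touches nothing.
It fails at once if the pin's shank or nose is pressed or dropped against anything with more than 25 N (contact force between shank and anything else above 25 N).
It fails at once if the chain is moved more than 20 mm (distance of chain from where it was at the start of the episode above 0.02 m).
It fails at once if the nut is moved more than 20 mm (distance of hex_nut from where it was at the start of the episode above 0.02 m).
It fails at once if the pliers is moved more than 20 mm (distance of pliers from where it was at the start of the episode above 0.02 m).
It also fails if it takes over 64 s, if anything falls off the work surface, if the arm or the gripper's body presses on something with over 40 N, if the wrist force passes 120 N, or if a joint passes its speed limit or range.

## Robot

A 6-joint arm with a two-finger parallel gripper is mounted at the origin on a cart in front of the work surface, level with it; the furniture and walls round the work are solid. World frame = base frame: x ahead of the robot, y to its left, z up, the work surface at z = 0. Lengths are in mm, angles in degrees, forces in N, time in s.
With the tool pointing down it reaches from about 350 to 850 mm from the base axis. Payload 8.1 kg.
Tool frame: the origin (TCP) lies at the very end of the fingers, on their centre line; the grasp point (between the pads) lies 19 mm behind it; x points along the fingers, y is the direction in which the jaws open and shut, and the axes are right-handed (so a half turn about x gives the same grasp; the last joint's range is limited). The gripper opens to 85 mm and grips with 20 to 120 N. Pads are 22 mm wide; open, the fingers measure 114 mm over their backs; the gripper's body (76 mm by 85 mm) begins 54 mm behind the grasp point. The pads swing forward as they close: fully open they stand 13 mm farther back than shut.
Start: joints at [-4.893, 7.471, 85.268, -0, 87.261, -4.893], TCP at [600.004, 0.022, 203.292] pointing down, gripper open.
Joint ranges: [-169.43, 169.43], [-51.17, 129.36], [1.28, 143.12], [-76.62, 256.62], [0, 156.53], [-152.29, 152.29]. Speed limits (degrees/s): [136.94, 136.94, 159.86, 180, 180, 180].

## Interface

Orientations are given as [roll, pitch, yaw] about the fixed x, y, z axes, in that order (R = Rz(yaw) Ry(pitch) Rx(roll)).
In Python, from bench import sensors, snapshot, r gives the robot as it stands. The module is installed in compiled form; this text tells all that it offers.
- The arm moves only by the tool drive_tool, never from a script. Its argument "moves" is one flat list of numbers, 6 for each row, row after row: the shift along the tool's x, y, z in cm, then the turn, a rotation vector about the tool's x, y, z in degrees. In form: [tx, ty, tz, wx, wy, wz, tx, ty, tz, wx, wy, wz, ...]. A call has 1 to 20 rows; each row shifts and turns the commanded pose from where the row before left it, along the tool's axes as they then stand; what a row does not reach is not made up. A row lasts 1/12 s, in which the tool goes at most 41.7 mm and 7.16 degrees, less where a joint would pass 70% of its speed; a pose out of reach is approached as far as the arm can. A call with a gripper value outside its range is refused whole. "hand" is the finger opening in cm, from 0 to 8.54, set as the call begins (left out, the last holds). The fingers move at their own pace and stop on an object; "grip_force" is the grip in N (left out, the last holds). Time passes only in rows, so rows that do not move let the fingers close. It gives the time, the measured TCP pose, the force and the opening at its end, in the units of the state.
- sensors.sense(): the state, without advancing time (a new reading comes with each control period).
- snapshot(name): name is "scene" or "side" or "wrist"; returns a dict with "image" (420x560x3 uint8, red, green, blue), "z_map" (420x560 float32, mm along the optical axis (not along the pixel's ray), 0 where there is no reading), "camera_matrix" (3x3 intrinsics, pixels), "eye" and "orientation" of the camera in the world; the wrist camera has in their place "mount" (4x4, takes a point from camera to tool coordinates, whose origin is the TCP and whose axes are the tool frame's). Camera axes: x right, y down, z forward; pixel columns grow to the right and rows downward; lengths in mm; the calibration is good to about 2 mm. A picture is of the moment at which its call begins: read the wrist's pose just before it.
- r.hand_in(): hands the job in, once; it reports no verdict.
The state is a dict: "time": time; "joint_pos": joint angles; "qd": joint speeds; "joint_efforts": joint torques, N m; "tool_pos": TCP position; "tcp_rot": TCP orientation; "ft_force": force on the tool from outside, world axes, zero at the start; "wrist_torque": the same for the moment, N m; "finger_gap": finger opening in mm.
Only numpy, scipy, OpenCV 4.12 (cv2) and the standard library are available. Lean on these libraries where they do the work, as an engineer would, in place of code of your own. Each camera call takes 0.05 s, during which the arm holds its last target.

## Working session

There is one attempt and no reset: what is moved stays moved. The work goes in short steps, Python scripts to look and compute and a tool call to move; the robot and the scene stay as the last step left them, time stands still between calls to the robot, and variables do not carry over. Pictures are saved under pics/ and viewed, and the job is handed in when it is done.

Besides the shell and the picture viewer there is one more tool, called by a JSON object that holds its "op" and its "data". drive_tool: Moves the arm, as the interface text tells. Its arguments: {"type":"object","properties":{"moves":{"type":"array","items":{"type":"number"}},"hand":{"type":"number"},"grip_force":{"type":"number"}},"required":["moves"]}

```bash
mkdir -p pics; cat > h.py <<'E'
import numpy as np, cv2, pickle
from bench import sensors, snapshot, r
from scipy.spatial.transform import Rotation as R
def shot(n,f):
    s=sensors.sense(); d=snapshot(n); cv2.imwrite('pics/'+f+'.png',cv2.cvtColor(d['image'],cv2.COLOR_RGB2BGR))
    d['state']=s; pickle.dump(d,open(f+'.pkl','wb')); return d
def load(f): return pickle.load(open(f+'.pkl','rb'))
def pts(d):
    z=d['z_map'].astype(float);K=d['camera_matrix'];v,u=np.indices(z.shape)
    P=np.stack([(u-K[0,2])/K[0,0]*z,(v-K[1,2])/K[1,1]*z,z],-1)
    if 'mount' in d:
        M=np.array(d['mount']);P=P@M[:3,:3].T+M[:3,3]
        s=d['state'];Q=R.from_euler('xyz',s['tcp_rot'],degrees=True).as_matrix();P=P@Q.T+np.array(s['tool_pos'])
    else:
        o=np.array(d['orientation']); Q=o if o.shape==(3,3) else R.from_euler('xyz',o,degrees=True).as_matrix()
        P=P@Q.T+np.array(d['eye'])
    P[z==0]=np.nan
    return P
E
python3 - <<'E'
from h import *
print(sensors.sense())
for n in('scene','side','wrist'):
    d=shot(n,n+'0'); print(n,d.get('eye'),d.get('orientation'),d.get('mount'),d['camera_matrix'])
print(sensors.sense()['time'])
E
```

```text
{'time': 0.0, 'joint_pos': array([-4.89355547e+00,  7.51445459e+00,  8.53308125e+01,  5.95227492e-04,
        8.72639393e+01, -4.89425534e+00]), 'qd': array([-0.00851072,  0.00194628, -0.03804878,  0.03127652,  0.02556955,
       -0.04837652]), 'joint_efforts': array([-1.90700346e-03, -5.69404185e+01, -5.00557995e+01, -2.19391650e-04,
        1.44415747e-02,  7.24149572e-05]), 'tool_pos': array([5.99372057e+02, 7.50027032e-02, 2.02236633e+02]), 'tcp_rot': array([-95.20615704,  89.89079197, 174.79451384]), 'ft_force': array([-0.17050029,  0.36471147,  0.51029297]), 'wrist_torque': array([0.03424658, 0.01227221, 0.06768042]), 'finger_gap': 85.68865880715214}
scene [ -52.10728894 -336.92694018  671.67351802] [-132.67089135    0.62200609  -57.68813517] None [[406.47633363   0.         281.01920991]
 [  0.         406.47633363 215.18451434]
 [  0.           0.           1.        ]]
side [ 117.57862518 -818.5096841   724.31806208] [-125.26242664    1.11155141  -25.7389295 ] None [[452.42213412   0.         279.9018058 ]
 [  0.         452.42213412 213.59751589]
 [  0.           0.           1.        ]]
wrist None None [[-1.14809472e-03 -2.96468000e-01  9.55042097e-01 -1.70637401e+02]
 [ 9.99999341e-01 -3.35310801e-04  1.09805111e-03  4.46305401e-01]
 [-5.30108634e-06  9.55042728e-01  2.96468189e-01 -7.61180556e+01]
 [ 0.00000000e+00  0.00000000e+00  0.00000000e+00  1.00000000e+00]] [[296.29949355   0.         275.54893567]
 [  0.         296.29949355 213.19280931]
 [  0.           0.           1.        ]]
0.15
```

View pics/scene0.png

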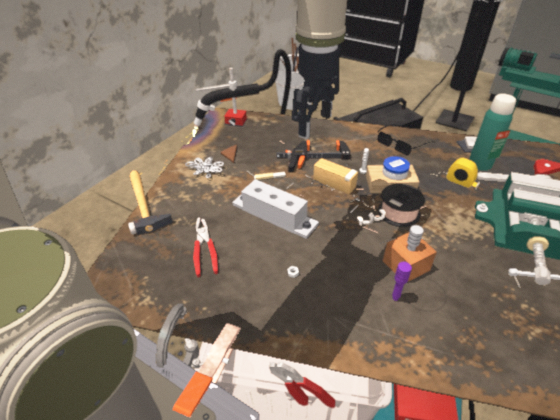

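View pics/side0.png

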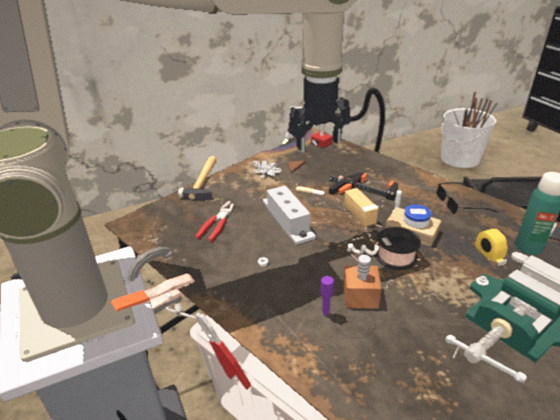

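View pics/wrist0.png

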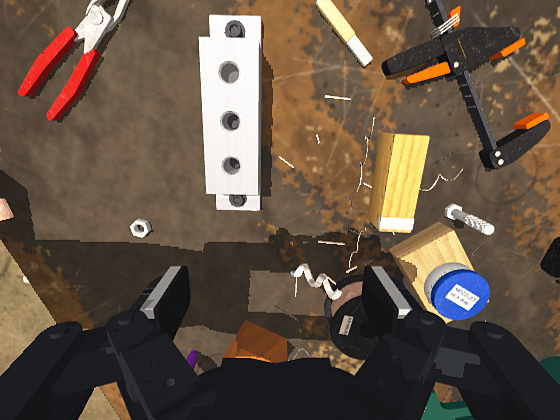

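The scene shows the block at about (278,205), the stand with the bright pin at (412,245), a purple look-alike beside it at (402,280), the chain at (205,165), the nut at (293,271) and the pliers at (205,248). The wrist view shows the three mouths at (229,72), (230,121) and (232,165).

```bash
python3 - <<'E'
from h import *
s=load('scene0');w=load('wrist0');sd=load('side0')
for nm,d,box in(('scene',s,(170,330,175,240)),('side',sd,(255,325,175,245)),('wrist',w,(195,275,10,215))):
    P=pts(d);u0,u1,v0,v1=box;Q=P[v0:v1,u0:u1].reshape(-1,3)
    im=d['image'][v0:v1,u0:u1].reshape(-1,3)
    m=(Q[:,2]>53)&(Q[:,2]<67);Q=Q[m]
    r=cv2.minAreaRect(Q[:,:2].astype(np.float32));print(nm,len(Q),np.median(Q[:,2]),r)
# mouths via wrist ray intersect z=60
def ray(d,u,v,z):
    K=d['camera_matrix'];c=np.array([(u-K[0,2])/K[0,0],(v-K[1,2])/K[1,1],1])
    if 'mount' in d:
        M=np.array(d['mount']);st=d['state'];Q=R.from_euler('xyz',st['tcp_rot'],degrees=True).as_matrix()
        o=Q@M[:3,3]+st['tool_pos'];c=Q@M[:3,:3]@c
    else:
        c=R.from_euler('xyz',d['orientation'],degrees=True).as_matrix()@c;o=np.array(d['eye'])
    return o+c*(z-o[2])/c[2]
for uv in((229,72),(230,121),(232,165)):print(ray(w,*uv,60))
# pin head: scene, side
for nm,d,box in(('scene',s,(375,445,215,300)),('side',sd,(310,395,245,320))):
    P=pts(d);u0,u1,v0,v1=box;Q=P[v0:v1,u0:u1].reshape(-1,3);im=d['image'][v0:v1,u0:u1].reshape(-1,3).astype(int)
    grey=(im.max(1)-im.min(1)<40)
    m=(Q[:,2]>73)&(Q[:,2]<130)&grey
    q=Q[m];print(nm,len(q),np.nanmax(q[:,2]),q[q[:,2]>q[:,2].max()-3].mean(0),q.min(0),q.max(0))
    m=(Q[:,2]>52)&(Q[:,2]<63);print('stand',cv2.minAreaRect(Q[m][:,:2].astype(np.float32)))
    pu=(im[:,2]>im[:,1]+60)&(Q[:,2]>5);q=Q[pu];print('purple',len(q),q.mean(0),q.min(0),q.max(0))
    o=cv2.resize(d['image'][v0-20:v1+20,u0-20:u1+20],None,fx=5,fy=5,interpolation=2);cv2.imwrite(f'pics/{nm}_pin.png',o[...,::-1])
E
```

```text
scene 1054 58.78093627290218 ((552.4483642578125, 73.51683044433594), (151.5948486328125, 60.013328552246094), 88.012451171875)
side 753 60.363613221085984 ((554.9266357421875, 74.74629974365234), (156.49822998046875, 58.98579025268555), 88.77546691894531)
wrist 8055 60.04446136466518 ((554.0521240234375, 75.81080627441406), (150.16249084472656, 56.40280532836914), 88.8048324584961)
[555.15526275 121.50299168  60.        ]
[554.06401795  76.41889728  60.        ]
[554.15374203  32.18223215  60.        ]
scene 243 110.72306099581817 [ 565.6596676  -255.0927232   108.57946289] [ 552.60341577 -266.38233444   73.10509703] [ 579.70686091 -241.70054321  110.723061  ]
stand ((534.2937622070312, -247.2061004638672), (85.43526458740234, 137.10409545898438), 77.76488494873047)
purple 369 [ 466.56013542 -264.89257482   71.12767083] [ 458.51629732 -275.86002984    5.79443079] [ 534.05453684 -243.67238019  101.44969711]
side 219 111.88027513004795 [ 568.68392514 -252.03894847  110.01661438] [ 463.78434304 -266.09897036   73.69186005] [ 580.72671885 -241.110741    111.88027513]
stand ((587.5130004882812, -239.29214477539062), (237.59103393554688, 95.8482894897461), 32.97639083862305)
purple 309 [ 471.30807137 -269.07373183   71.75465872] [ 461.55355068 -276.60826276    5.32995206] [ 485.12331664 -252.14807786  102.11036751]
```

```bash
python3 -c "
import cv2,numpy as np
a=cv2.imread('pics/scene_pin.png');b=cv2.imread('pics/side_pin.png');h=600
f=lambda x:cv2.resize(x,(390,590));cv2.imwrite('pics/pin2.png',np.hstack([f(a),f(b)]))"
```

```text
(no output)
```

View pics/pin2.png

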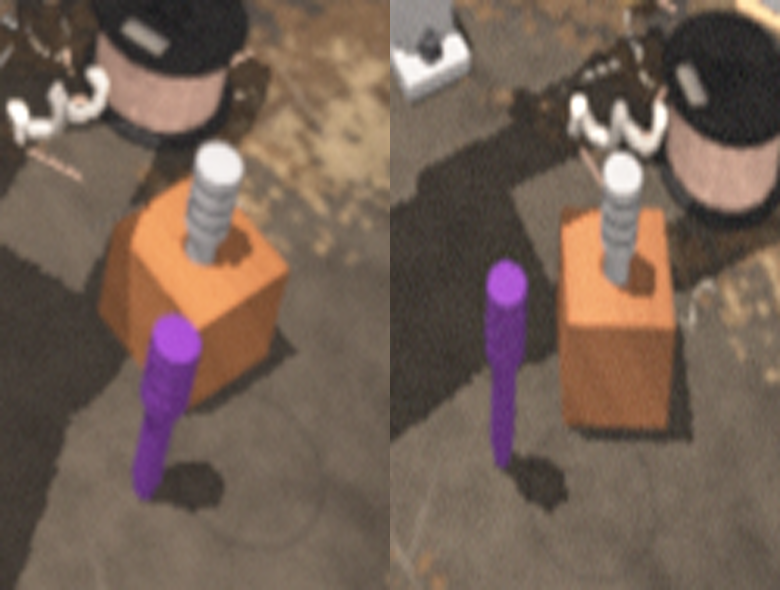

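```bash
cat >> h.py <<'E'
def ray(d,u,v,z):
    K=d['camera_matrix'];c=np.array([(u-K[0,2])/K[0,0],(v-K[1,2])/K[1,1],1])
    if 'mount' in d:
        M=np.array(d['mount']);st=d['state'];Q=R.from_euler('xyz',st['tcp_rot'],degrees=True).as_matrix()
        o=Q@M[:3,3]+st['tool_pos'];c=Q@M[:3,:3]@c
    else:
        c=R.from_euler('xyz',d['orientation'],degrees=True).as_matrix()@c;o=np.array(d['eye'])
    return o+c*(z-o[2])/c[2]
def proj(d,X):
    K=d['camera_matrix']
    if 'mount' in d:
        M=np.array(d['mount']);st=d['state'];Q=R.from_euler('xyz',st['tcp_rot'],degrees=True).as_matrix()
        o=Q@M[:3,3]+st['tool_pos'];A=Q@M[:3,:3]
    else: A=R.from_euler('xyz',d['orientation'],degrees=True).as_matrix();o=np.array(d['eye'])
    c=A.T@(np.array(X)-o);return K[0,0]*c[0]/c[2]+K[0,2],K[1,1]*c[1]/c[2]+K[1,2]
def tool():
    s=sensors.sense();return np.array(s['tool_pos']),R.from_euler('xyz',s['tcp_rot'],degrees=True).as_matrix()
E
python3 - <<'E'
from h import *
w=load('wrist0');p,Q=tool();print(p);print(Q.round(4))
print(proj(w,p),proj(w,p+[0,0,19]),proj(w,[567,-253,110]))
# spool, tall things near stand
for n in('scene0','side0'):
    P=pts(load(n)).reshape(-1,3)
    m=(P[:,0]>400)&(P[:,0]<720)&(P[:,1]>-380)&(P[:,1]<-80)&(P[:,2]>45)
    H={}
    for q in P[m]:
        k=(int(q[0]//20*20),int(q[1]//20*20));H[k]=max(H.get(k,0),int(q[2]))
    print(n,sorted(H.items()))
E
```

```text
[5.99534634e+02 5.92788182e-02 2.02458783e+02]
[[-1.5e-03  1.0e+00 -0.0e+00]
 [ 1.0e-04 -0.0e+00 -1.0e+00]
 [-1.0e+00 -1.5e-03 -1.0e-04]]
(np.float64(274.66859129770563), np.float64(248.5999816102622)) (np.float64(274.5544277256012), np.float64(262.41444559400827)) (np.float64(247.4859128041966), np.float64(414.0964252647092))
scene0 [((440, -280), 96), ((460, -280), 101), ((460, -260), 99), ((480, -280), 98), ((480, -260), 97), ((520, -280), 59), ((520, -260), 59), ((520, -240), 58), ((540, -300), 58), ((540, -280), 109), ((540, -260), 109), ((540, -240), 59), ((540, -220), 59), ((560, -320), 56), ((560, -300), 60), ((560, -280), 109), ((560, -260), 110), ((560, -240), 60), ((560, -220), 58), ((580, -320), 50), ((580, -300), 59), ((580, -280), 59), ((580, -240), 59), ((600, -280), 56), ((600, -240), 57), ((660, -220), 53), ((660, -200), 53), ((660, -180), 53), ((660, -160), 52), ((680, -240), 52), ((680, -220), 53), ((680, -200), 53), ((680, -180), 54), ((680, -160), 53), ((680, -140), 50), ((700, -240), 54), ((700, -220), 53), ((700, -200), 52), ((700, -180), 53), ((700, -160), 53), ((700, -140), 52)]
side0 [((460, -280), 102), ((460, -260), 101), ((480, -280), 101), ((480, -260), 100), ((520, -280), 60), ((520, -260), 60), ((520, -240), 60), ((540, -300), 59), ((540, -280), 110), ((540, -260), 111), ((540, -240), 61), ((540, -220), 60), ((560, -300), 60), ((560, -280), 110), ((560, -260), 111), ((560, -240), 61), ((560, -220), 60), ((580, -320), 52), ((580, -300), 61), ((580, -280), 61), ((580, -260), 109), ((580, -240), 60), ((600, -280), 60), ((600, -260), 60), ((600, -240), 59), ((660, -220), 51), ((660, -200), 55), ((660, -180), 56), ((660, -160), 53), ((680, -240), 53), ((680, -220), 55), ((680, -200), 55), ((680, -180), 56), ((680, -160), 56), ((680, -140), 53), ((700, -240), 54), ((700, -220), 56), ((700, -200), 54), ((700, -180), 55), ((700, -160), 55), ((700, -140), 53)]
```

{"op": "drive_tool", "data": {"moves": [0.3, -0.4, 3.2, 0, 0, 0, 0.3, -0.4, 3.2, 0, 0, 0, 0.3, -0.4, 3.2, 0, 0, 0, 0.3, -0.4, 3.2, 0, 0, 0, 0.3, -0.4, 3.2, 0, 0, 0, 0.3, -0.4, 3.2, 0, 0, 0, 0.3, -0.4, 3.2, 0, 0, 0, 0.3, -0.4, 3, 0, 0, 0, 0, 0, 0, 0, 0, 0, 0, 0, 0, 0, 0, 0], "hand": 8.5, "grip_force": 60}}

```text
time: 0.98
tool_pos: [567.1, -255.4, 178.4]
tcp_rot: [-119.9, 89.9, 149.9]
ft_force: [-0.1, 0.5, -0.4]
finger_gap: 85.0
```

```bash
python3 - <<'E'
from h import *
d=shot('wrist','w1');p,Q=tool();print(p,sensors.sense()['time'])
P=pts(d).reshape(-1,3);m=(P[:,2]>104)&(P[:,2]<114)&(abs(P[:,0]-567)<25)&(abs(P[:,1]+253)<25)
q=P[m];print(len(q),q.mean(0),q.min(0),q.max(0),proj(d,[567,-253,109]))
E
```

```text
[ 567.56487471 -254.18880561  178.71292634] 1.0333
641 [ 568.47525644 -250.93390078  108.83286712] [ 556.95460654 -263.5293143   104.10404972] [ 580.91667869 -239.60025622  110.91306475] (np.float64(274.7101552011747), np.float64(212.38157146094983))
```

View pics/w1.png

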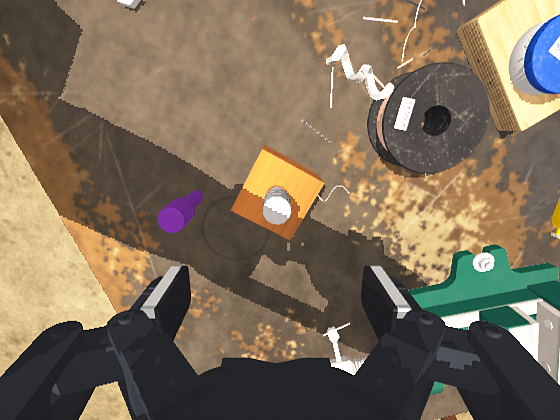

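The pin's top is at about (276,206) in the wrist view, inside the jaw line. I'm descending now.

{"op": "drive_tool", "data": {"moves": [2, 0.1, -0.2, 0, 0, 0, 2, 0, 0, 0, 0, 0, 2, 0, 0, 0, 0, 0, 2, 0, 0, 0, 0, 0, 1.5, 0, 0, 0, 0, 0, 1, 0, 0, 0, 0, 0, 0, 0, 0, 0, 0, 0, 0, 0, 0, 0, 0, 0]}}

```text
time: 1.7
tool_pos: [569.1, -251.0, 74.3]
tcp_rot: [-130.5, 90.0, 139.5]
ft_force: [0.5, 0.1, 0.4]
finger_gap: 84.8
```

```bash
python3 - <<'E'
from h import *
d=shot('wrist','w2');p,Q=tool();print(p,sensors.sense()['time'],sensors.sense()['ft_force'])
E
```

```text
[ 569.71741694 -251.62351845   75.31916159] 1.75 [-0.9606835  -0.15720583  0.1338233 ]
```

View pics/w2.png

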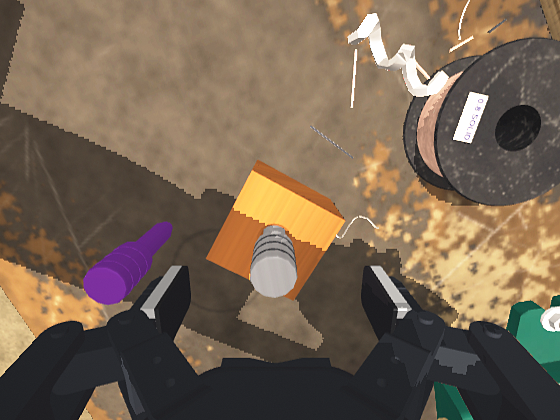

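The pin's head at (273,275) is centred between the pads, so I'm closing on it.

{"op": "drive_tool", "data": {"moves": [0, 0, 0, 0, 0, 0, 0, 0, 0, 0, 0, 0, 0, 0, 0, 0, 0, 0, 0, 0, 0, 0, 0, 0, 0, 0, 0, 0, 0, 0, 0, 0, 0, 0, 0, 0, 0, 0, 0, 0, 0, 0, 0, 0, 0, 0, 0, 0], "hand": 1.5, "grip_force": 80}}

```text
time: 2.42
tool_pos: [569.2, -252.1, 74.6]
tcp_rot: [64.1, 90.0, -25.9]
ft_force: [-0.1, -0.3, 1.2]
finger_gap: 20.0
```

```bash
python3 - <<'E'
from h import *
d=shot('wrist','w3');s=sensors.sense();print(s['tool_pos'],s['time'],s['ft_force'],s['finger_gap'])
E
```

```text
[ 569.19552355 -252.10713583   74.53600776] 2.4667 [ 0.38303764 -0.00469846  0.52155627] 19.95976177545785
```

View pics/w3.png

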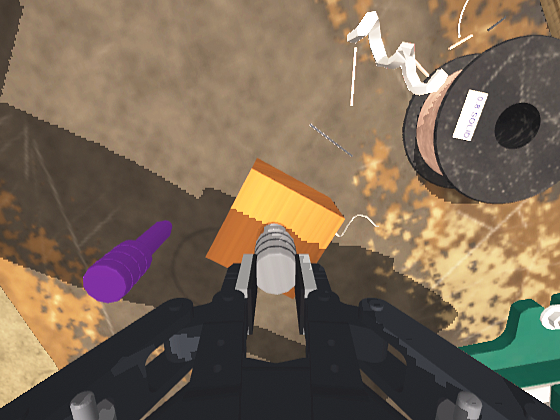

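```bash
python3 - <<'E'
from h import *
d=load('w3');P=pts(d)
s=d['state'];p=np.array(s['tool_pos'])
I=d['image']
o=cv2.resize(I[200:350,180:370],None,fx=4,fy=4,interpolation=2);cv2.imwrite('pics/w3z.png',o[...,::-1])
for v in range(235,335,6):
    print(v,[tuple((P[v,u]-p).round().astype(int)) if P[v,u,2]==P[v,u,2] else None for u in range(240,313,9)])
E
```

```text
235 [(np.int64(-23), np.int64(3), np.int64(-16)), (np.int64(-17), np.int64(2), np.int64(-17)), (np.int64(-11), np.int64(3), np.int64(-16)), (np.int64(-4), np.int64(12), np.int64(7)), (np.int64(1), np.int64(12), np.int64(9)), (np.int64(6), np.int64(12), np.int64(7)), (np.int64(13), np.int64(3), np.int64(-16)), (np.int64(19), np.int64(3), np.int64(-17)), (np.int64(25), np.int64(3), np.int64(-16))]
241 [(np.int64(-24), np.int64(-2), np.int64(-17)), (np.int64(-17), np.int64(-2), np.int64(-17)), (np.int64(-10), np.int64(8), np.int64(7)), (np.int64(-4), np.int64(12), np.int64(17)), (np.int64(1), np.int64(13), np.int64(19)), (np.int64(6), np.int64(11), np.int64(15)), (np.int64(13), np.int64(-2), np.int64(-17)), (np.int64(19), np.int64(-1), np.int64(-15)), (np.int64(25), np.int64(-2), np.int64(-16))]
247 [(np.int64(-24), np.int64(-6), np.int64(-17)), (np.int64(-17), np.int64(-6), np.int64(-16)), (np.int64(-9), np.int64(8), np.int64(16)), (np.int64(-4), np.int64(13), np.int64(26)), (np.int64(1), np.int64(13), np.int64(26)), (np.int64(6), np.int64(11), np.int64(23)), (np.int64(11), np.int64(6)
[... 5113 characters left out ...]
-74)), (np.int64(-8), np.int64(-115), np.int64(-75)), (np.int64(1), np.int64(-114), np.int64(-74)), (np.int64(10), np.int64(-114), np.int64(-74)), (np.int64(19), np.int64(-114), np.int64(-73)), (np.int64(12), np.int64(-5), np.int64(66)), (np.int64(12), np.int64(17), np.int64(95))]
331 [(np.int64(-10), np.int64(17), np.int64(97)), (np.int64(-11), np.int64(-9), np.int64(65)), (np.int64(-17), np.int64(-122), np.int64(-74)), (np.int64(-8), np.int64(-123), np.int64(-75)), (np.int64(1), np.int64(-122), np.int64(-74)), (np.int64(10), np.int64(-122), np.int64(-74)), (np.int64(19), np.int64(-121), np.int64(-73)), (np.int64(12), np.int64(-10), np.int64(65)), (np.int64(11), np.int64(18), np.int64(98))]
```

View pics/w3z.png

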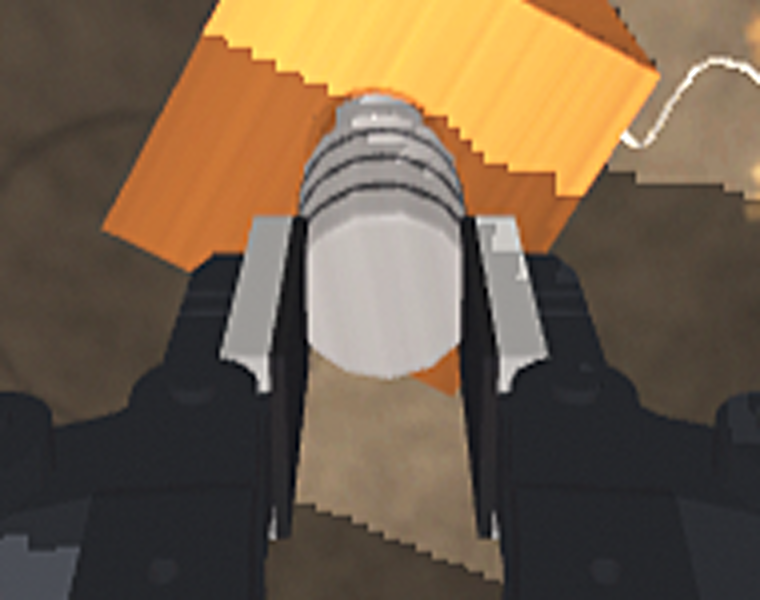

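The head is centred between the pads. The opening reads 20 mm against 25 mm nominal, and I'll check that by lifting.

{"op": "drive_tool", "data": {"moves": [-0.5, 0, 0, 0, 0, 0, -1, 0, 0, 0, 0, 0, -1.5, 0, 0, 0, 0, 0, -2, 0, 0, 0, 0, 0, -2, 0, 0, 0, 0, 0, -1.5, 0, 0, 0, 0, 0, 0, 0, 0, 0, 0, 0, 0, 0, 0, 0, 0, 0]}}

```text
time: 3.13
tool_pos: [569.6, -252.4, 160.6]
tcp_rot: [60.2, 89.9, -29.8]
ft_force: [-0.1, 0.4, -1.5]
finger_gap: 20.1
```

```bash
python3 - <<'E'
from h import *
a=shot('scene','s4');b=shot('side','d4');s=sensors.sense();print(s['tool_pos'],s['time'],s['ft_force'],s['finger_gap'])
p=s['tool_pos']
for d in(a,b):
    print(proj(d,p))
c=[]
for d in(a,b):
    u,v=map(int,proj(d,p));v-=0
    c.append(cv2.resize(d['image'][v-50:v+50,u-65:u+65],None,fx=3,fy=3,interpolation=2)[...,::-1])
for d in (a,b): print(proj(d,p+[0,0,-65]),proj(d,p+[0,0,-5]))
cv2.imwrite('pics/l4.png',np.hstack(c))
E
```

```text
[ 568.27003019 -251.588863    157.9493432 ] 3.2333 [-0.72089089 -0.17668219 -3.38815078] 19.680840145748633
(np.float64(421.7924715060336), np.float64(209.52136297857814))
(np.float64(365.5467917851933), np.float64(239.68926393991384))
(np.float64(414.48458972495587), np.float64(233.8300733128461)) (np.float64(421.2005888548987), np.float64(211.4901829936435))
(np.float64(362.7335590134396), np.float64(264.20227222801503)) (np.float64(365.32210602993575), np.float64(241.64705564351794))
```

View pics/l4.png

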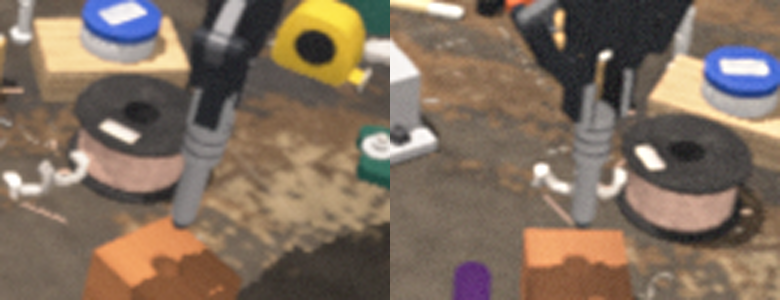

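The pin is lifted clear and held upright. I'm moving over the left mouth at this height, foot at about 94 mm.

{"op": "drive_tool", "data": {"moves": [0, 0, -1.2, 0, 0, 0, 0, -0.2, -2.4, 0, 0, 0, 0, -0.2, -3.2, 0, 0, 0, 0, -0.2, -3.2, 0, 0, 0, 0, -0.2, -3.2, 0, 0, 0, 0, -0.2, -3.2, 0, 0, 0, 0, -0.2, -3.2, 0, 0, 0, 0, -0.2, -3.2, 0, 0, 0, 0, 0, -3.2, 0, 0, 0, 0, 0, -3.2, 0, 0, 0, 0, 0, -3.2, 0, 0, 0, 0, 0, -2.4, 0, 0, 0, 0, 0, -1.2, 0, 0, 0, 0, 0, 0, 0, 0, 0, 0, 0, 0, 0, 0, 0, 0, 0, 0, 0, 0, 0]}}

```text
time: 4.57
tool_pos: [554.6, 107.2, 158.6]
tcp_rot: [-59.2, 89.9, -149.2]
ft_force: [0.6, -0.8, -2.6]
finger_gap: 19.8
```

```bash
python3 - <<'E'
from h import *
P=[];F=[]
for i in range(4): s=sensors.sense();P.append(s['tool_pos']);F.append(s['ft_force']);d=shot('wrist','w5')
print(np.mean(P,0),np.std(P,0),np.mean(F,0),s['time'],s['finger_gap'])
p=np.mean(P,0)
for h in(34,-4,-65):print(proj(d,p+[0,0,h]))
E
```

```text
[554.83741096 106.91445079 158.91265846] [0.17438206 0.15897248 0.19283211] [-0.22088034 -0.37750667 -1.94223506] 4.7167 20.103075727621224
(np.float64(274.00454220976115), np.float64(275.11629279050874))
(np.float64(274.24841827168433), np.float64(245.63056555840467))
(np.float64(274.4905235997563), np.float64(216.35892811816382))
```

View pics/w5.png

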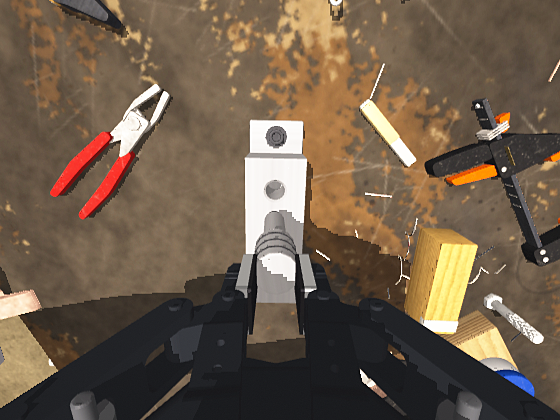

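The left mouth shows at about (274,189) and the nose at about (275,217), still some 14 mm short of it. I'll measure it finely.

```bash
python3 - <<'E'
from h import *
d=load('w5');I=d['image']
print(ray(d,274,189,60), d['state']['tool_pos'])
c=cv2.resize(I[165:265,225:325],None,fx=6,fy=6,interpolation=1);cv2.imwrite('pics/w5z.png',c[...,::-1])
P=pts(d);q=P[150:300,240:310].reshape(-1,3);q=q[(q[:,2]>55)&(q[:,2]<64)];print(np.median(q[:,2]),q.min(0),q.max(0))
E
```

```text
[554.33875948 122.70342199  60.        ] [555.02342811 106.79609738 159.12089006]
60.114638107351034 [526.229724     4.48158622  55.03717714] [583.58582232 151.38079524  62.6213107 ]
```

View pics/w5z.png

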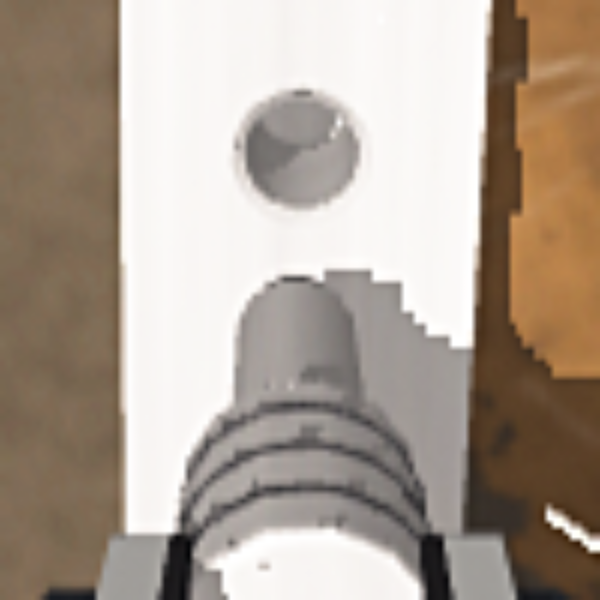

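```bash
cat >> h.py <<'E'
from scipy.optimize import least_squares
def pinaxis(d,ztcp):
    P=pts(d);p=d['state']['tool_pos'];out=[]
    q=P.reshape(-1,3);q=q[(abs(q[:,0]-p[0])<16)&(abs(q[:,1]-p[1])<18)]
    sh=q[(q[:,2]>ztcp-50)&(q[:,2]<ztcp-8)]; hd=q[(q[:,2]>ztcp)&(q[:,2]<ztcp+30)&(abs(q[:,0]-p[0])<9)]
    # axis: x0+a*(z-ztcp), y0+b*(z-ztcp)
    def res(t):
        f=lambda q,rr:np.hypot(q[:,0]-t[0]-t[2]*(q[:,2]-ztcp),q[:,1]-t[1]-t[3]*(q[:,2]-ztcp))-rr
        return np.r_[f(sh,8),f(hd,12.5)]
    s=least_squares(res,[p[0],p[1],0,0],loss='soft_l1',f_scale=.5)
    t=s.x; print('n',len(sh),len(hd),'rms',np.sqrt(np.mean(s.fun**2)).round(2),'rel tcp',(t[:2]-p[:2]).round(2),'slope',t[2:].round(4),'foot',(t[:2]-65*t[2:]).round(2))
    return t
E
python3 - <<'E'
from h import *
d=load('w5');print(d['state']['tool_pos']);pinaxis(d,158.9)
print(ray(d,274.25,189.6,60))
E
```

```text
[555.02342811 106.79609738 159.12089006]
n 299 629 rms 0.24 rel tcp [0.09 0.11] slope [0.0154 0.0028] foot [554.11 106.73]
[554.56947536 122.13296359  60.        ]
```

{"op": "drive_tool", "data": {"moves": [0, 0, -0.7, 0, 0, 0.5, 0.4, 0, -0.84, 0, 0, 0, 0.8, 0, 0, 0, 0, 0, 0.6, 0, 0, 0, 0, 0, 0.4, 0, 0, 0, 0, 0, 0, 0, 0, 0, 0, 0, 0, 0, 0, 0, 0, 0, 0, 0, 0, 0, 0, 0]}}

```text
time: 5.43
tool_pos: [555.3, 123.3, 137.4]
tcp_rot: [89.9, 89.5, -0.1]
ft_force: [-0.6, 0.0, -1.7]
finger_gap: 20.3
```

```bash
cat > look.py <<'E'
from h import *
import sys
P=[];F=[];n=sys.argv[1]
for i in range(3): s=sensors.sense();P.append(s['tool_pos']);F.append(s['ft_force']);d=shot('wrist',n)
p=np.mean(P,0);print(p.round(2),'F',np.mean(F,0).round(2),s['time'],s['finger_gap'])
d['state']['tool_pos']=p;pickle.dump(d,open(n+'.pkl','wb'))
pinaxis(d,p[2])
I=d['image'];c=cv2.resize(I[165:265,225:325],None,fx=6,fy=6,interpolation=1);cv2.imwrite('pics/'+n+'z.png',c[...,::-1])
E
python3 look.py w6
```

```text
[555.43 123.34 137.58] F [-0.22 -0.01 -1.73] 5.5333 20.23871044973287
n 299 628 rms 0.25 rel tcp [0.12 0.1 ] slope [0.0052 0.0025] foot [555.22 123.28]
```

View pics/w6z.png

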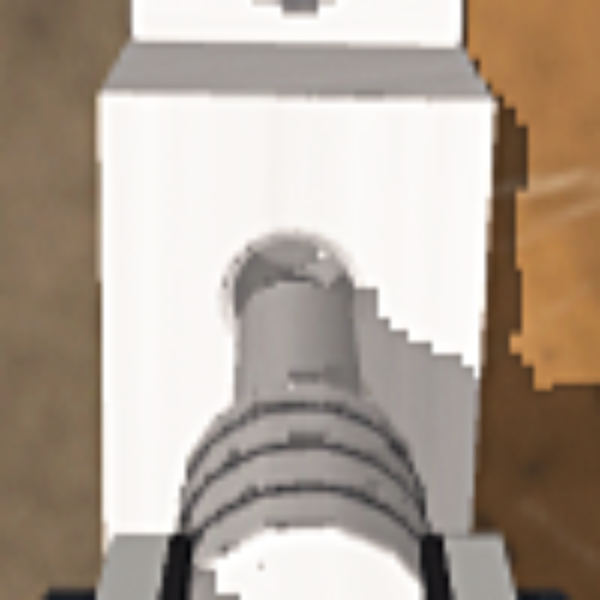

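```bash
python3 - <<'E'
from h import *
d=load('w6');print(ray(d,272.6,213.6,60))
I=d['image']
# ellipse of a 11mm radius (chamfer outer) circle projected, evaluated for candidates
c=cv2.resize(I[165:265,225:325],None,fx=6,fy=6,interpolation=1)[...,::-1].copy()
for cx,cy,col in((554.3,123,(0,0,255)),(554.3,121.5,(0,200,0))):
    a=np.linspace(0,2*np.pi,200)
    for rr in(9,11):
        pp=[proj(d,[cx+rr*np.cos(t),cy+rr*np.sin(t),60 if rr==11 else 58]) for t in a]
        pp=((np.array(pp)-[225,165]+.5)*6-.5).round().astype(int)
        cv2.polylines(c,[pp.reshape(-1,1,2)],True,col,1)
cv2.imwrite('pics/w6o.png',c)
E
```

```text
[554.31013602 122.03945701  60.        ]
```

View pics/w6o.png

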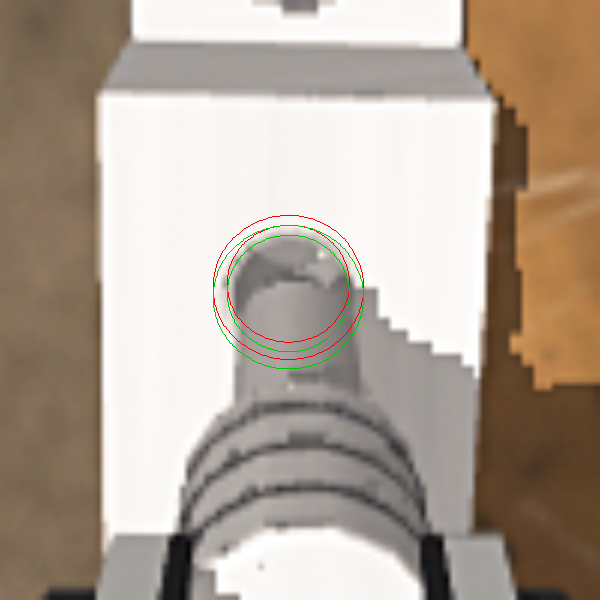

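{"op": "drive_tool", "data": {"moves": [0, -0.07, 0.15, 0, 0, 0, 0.5, 0, 0, 0, 0, 0, 0.4, 0, 0, 0, 0, 0, 0.3, 0, 0, 0, 0, 0, 0.2, 0, 0, 0, 0, 0, 0.2, 0, 0, 0, 0, 0, 0, 0, 0, 0, 0, 0, 0, 0, 0, 0, 0, 0]}}

```text
time: 6.25
tool_pos: [554.5, 121.9, 121.1]
tcp_rot: [89.6, 89.5, -0.4]
ft_force: [-0.1, 0.1, -2.3]
finger_gap: 20.4
```

```bash
python3 look.py w7
```

```text
[554.66 121.94 121.3 ] F [ 0.13  0.03 -1.8 ] 6.35 20.00422598910368
n 301 630 rms 0.25 rel tcp [0.09 0.1 ] slope [0.0065 0.003 ] foot [554.33 121.85]
```

View pics/w7z.png

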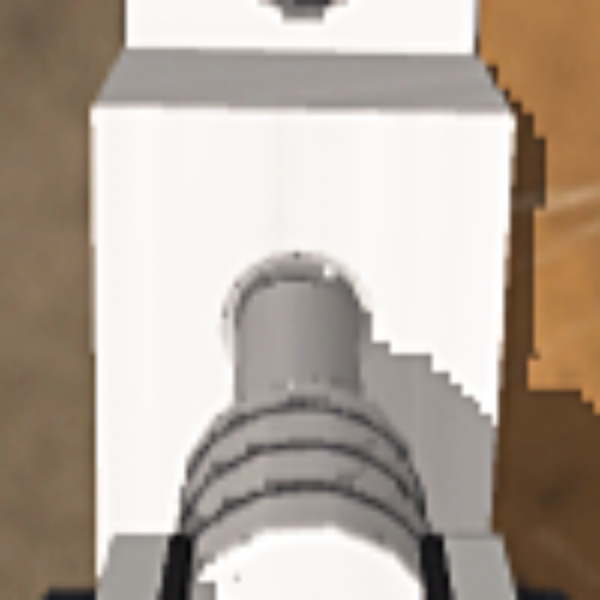

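The nose is centred in the left mouth. I'm going down gently.

{"op": "drive_tool", "data": {"moves": [0.15, 0, 0, 0, 0, 0, 0.15, 0, 0, 0, 0, 0, 0.15, 0, 0, 0, 0, 0, 0.15, 0, 0, 0, 0, 0, 0.15, 0, 0, 0, 0, 0, 0.15, 0, 0, 0, 0, 0, 0.15, 0, 0, 0, 0, 0, 0, 0, 0, 0, 0, 0, 0, 0, 0, 0, 0, 0]}}

```text
time: 7.15
tool_pos: [554.6, 121.9, 110.6]
tcp_rot: [89.6, 89.5, -0.4]
ft_force: [1.0, 0.1, -3.0]
finger_gap: 20.1
```

{"op": "drive_tool", "data": {"moves": [0.15, 0, 0, 0, 0, 0, 0.15, 0, 0, 0, 0, 0, 0.15, 0, 0, 0, 0, 0, 0.15, 0, 0, 0, 0, 0, 0, 0, 0, 0, 0, 0, 0, 0, 0, 0, 0, 0]}}

```text
time: 7.65
tool_pos: [554.6, 121.9, 104.6]
tcp_rot: [89.8, 89.5, -0.2]
ft_force: [1.1, -0.1, -2.6]
finger_gap: 19.8
```

```bash
python3 look.py w8
```

```text
[554.71 121.92 104.7 ] F [ 0.44  0.2  -2.09] 7.75 20.109884484767417
n 1276 621 rms 4.95 rel tcp [0.12 0.99] slope [ 0.0057 -0.0537] foot [554.46 126.39]
```

{"op": "drive_tool", "data": {"moves": [0.1, 0, 0, 0, 0, 0, 0.1, 0, 0, 0, 0, 0, 0.1, 0, 0, 0, 0, 0, 0.1, 0, 0, 0, 0, 0, 0, 0, 0, 0, 0, 0]}}

```text
time: 8.22
tool_pos: [554.6, 121.9, 100.4]
tcp_rot: [89.4, 89.5, -0.6]
ft_force: [0.3, -0.8, -1.9]
finger_gap: 20.0
```

{"op": "drive_tool", "data": {"moves": [0.1, 0, 0, 0, 0, 0, 0.1, 0, 0, 0, 0, 0, 0.1, 0, 0, 0, 0, 0, 0, 0, 0, 0, 0, 0]}}

```text
time: 8.55
tool_pos: [554.7, 121.9, 97.5]
tcp_rot: [89.5, 89.5, -0.5]
ft_force: [0.7, -0.1, -2.0]
finger_gap: 20.1
```

{"op": "drive_tool", "data": {"moves": [0.1, 0, 0, 0, 0, 0, 0.1, 0, 0, 0, 0, 0, 0.1, 0, 0, 0, 0, 0, 0, 0, 0, 0, 0, 0]}}

```text
time: 8.88
tool_pos: [554.7, 121.9, 94.5]
tcp_rot: [89.6, 89.5, -0.4]
ft_force: [0.6, -0.1, -1.7]
finger_gap: 20.1
```

{"op": "drive_tool", "data": {"moves": [0.1, 0, 0, 0, 0, 0, 0.1, 0, 0, 0, 0, 0, 0.1, 0, 0, 0, 0, 0, 0, 0, 0, 0, 0, 0]}}

```text
time: 9.22
tool_pos: [554.7, 121.9, 91.5]
tcp_rot: [89.5, 89.5, -0.5]
ft_force: [0.7, -0.3, -3.0]
finger_gap: 20.1
```

{"op": "drive_tool", "data": {"moves": [0.1, 0, 0, 0, 0, 0, 0.1, 0, 0, 0, 0, 0, 0.1, 0, 0, 0, 0, 0, 0, 0, 0, 0, 0, 0]}}

```text
time: 9.55
tool_pos: [554.8, 121.9, 88.5]
tcp_rot: [89.9, 89.5, -0.1]
ft_force: [0.6, 0.4, -2.3]
finger_gap: 19.9
```

{"op": "drive_tool", "data": {"moves": [0.1, 0, 0, 0, 0, 0, 0.1, 0, 0, 0, 0, 0, 0.1, 0, 0, 0, 0, 0, 0.1, 0, 0, 0, 0, 0, 0, 0, 0, 0, 0, 0]}}

```text
time: 9.97
tool_pos: [554.8, 121.9, 84.5]
tcp_rot: [89.6, 89.5, -0.4]
ft_force: [-0.7, 1.1, -1.2]
finger_gap: 20.1
```

The foot is now about 40 mm below the mouth, deeper than any stub, so the left socket looks clear. I'm carrying on to its floor.

{"op": "drive_tool", "data": {"moves": [0.1, 0, 0, 0, 0, 0, 0.1, 0, 0, 0, 0, 0, 0.1, 0, 0, 0, 0, 0, 0.1, 0, 0, 0, 0, 0, 0.1, 0, 0, 0, 0, 0, 0.1, 0, 0, 0, 0, 0, 0, 0, 0, 0, 0, 0]}}

```text
time: 10.55
tool_pos: [554.9, 121.9, 78.5]
tcp_rot: [89.8, 89.5, -0.2]
ft_force: [-0.2, -0.7, -2.5]
finger_gap: 20.3
```

{"op": "drive_tool", "data": {"moves": [0.1, 0, 0, 0, 0, 0, 0.1, 0, 0, 0, 0, 0, 0.1, 0, 0, 0, 0, 0, 0, 0, 0, 0, 0, 0, 0, 0, 0, 0, 0, 0]}}

```text
time: 10.97
tool_pos: [554.9, 121.9, 75.6]
tcp_rot: [89.9, 89.5, -0.1]
ft_force: [-0.5, 0.3, -1.7]
finger_gap: 19.8
```

{"op": "drive_tool", "data": {"moves": [0.1, 0, 0, 0, 0, 0, 0.1, 0, 0, 0, 0, 0, 0, 0, 0, 0, 0, 0, 0, 0, 0, 0, 0, 0]}}

```text
time: 11.3
tool_pos: [555.4, 121.9, 74.2]
tcp_rot: [90.5, 89.5, 0.5]
ft_force: [-0.1, -0.6, 1.9]
finger_gap: 19.8
```

```bash
cat > f.py <<'E'
from h import *
P=[];F=[]
for i in range(4): s=sensors.sense();P.append(s['tool_pos']);F.append(s['ft_force']);snapshot('wrist')
print(np.mean(P,0).round(2),np.mean(F,0).round(2),s['time'],s['finger_gap'],s['wrist_torque'])
E
python3 f.py
```

```text
[555.38 121.96  74.22] [-0.58 -0.67  2.24] 11.45 20.33535141554021 [-0.0552212   0.15063994  0.02317395]
```

The nose rests on the floor of the left socket with the change in Fz about 4 N, and TCP z 74.2 puts the foot at about 10 mm. So the left socket is clear. Next I lift and move 45 mm to the middle.

{"op": "drive_tool", "data": {"moves": [-0.4, 0, 0, 0, 0, 0, -0.8, 0, 0, 0, 0, 0, -1, 0, 0, 0, 0, 0, -1, 0, 0, 0, 0, 0, -1, 0, 0, 0, 0, 0, -1, 0, 0, 0, 0, 0, -1, 0, 0, 0, 0, 0, -0.8, 0, 0, 0, 0, 0, 0, 0, 0, 0, 0, 0, 0, -0.04, 1.5, 0, 0, 0, 0, -0.04, 2, 0, 0, 0, 0, 0, 1, 0, 0, 0, 0, 0, 0, 0, 0, 0, 0, 0, 0, 0, 0, 0, 0, 0, 0, 0, 0, 0]}}

```text
time: 12.75
tool_pos: [553.5, 77.4, 143.6]
tcp_rot: [93.7, 89.5, 3.7]
ft_force: [0.0, 0.4, -2.0]
finger_gap: 20.3
```

```bash
cat > ov.py <<'E'
from h import *
import sys
n=sys.argv[1];d=load(n);I=d['image']
c=cv2.resize(I[165:265,225:325],None,fx=6,fy=6,interpolation=1)[...,::-1].copy()
cx,cy=map(float,sys.argv[2:4])
a=np.linspace(0,2*np.pi,200)
for rr,z,col in((9,58,(0,0,255)),(11,60,(0,200,0))):
    pp=[proj(d,[cx+rr*np.cos(t),cy+rr*np.sin(t),z]) for t in a]
    pp=((np.array(pp)-[225,165]+.5)*6-.5).round().astype(int)
    cv2.polylines(c,[pp.reshape(-1,1,2)],True,col,1)
P=pts(d);q=P.reshape(-1,3);m=(q[:,2]>57)&(q[:,2]<63)&(abs(q[:,0]-554)<60)&(q[:,1]<160)&(q[:,1]>0);q=q[m]
for y in range(int(d['state']['tool_pos'][1])-10,150,20):
    s=q[abs(q[:,1]-y)<5]
    if len(s):print(y,np.percentile(s[:,0],[1,99]).round(1),np.percentile(s[:,0],[1,99]).mean().round(2))
print('ymax',np.percentile(q[:,1],99.8))
cv2.imwrite('pics/'+n+'o.png',c)
E
python3 look.py w9; python3 ov.py w9 553.8 76.8; python3 ov.py w5 554.5 121.8
```

```text
[553.56  77.55 143.63] F [ 0.22  0.32 -1.81] 12.85 20.10633723619151
n 296 625 rms 0.24 rel tcp [0.11 0.11] slope [0.0067 0.0021] foot [553.24  77.53]
67 [526.5 581.7] 554.08
87 [527.1 582. ] 554.57
107 [526.9 582.2] 554.56
127 [527.4 582.6] 555.0
147 [528.2 583.1] 555.66
ymax 150.7280290345207
96 [526.5 582. ] 554.24
116 [527.3 582.4] 554.84
136 [527.9 582.7] 555.27
ymax 151.2598270992465
```

View pics/w9o.png

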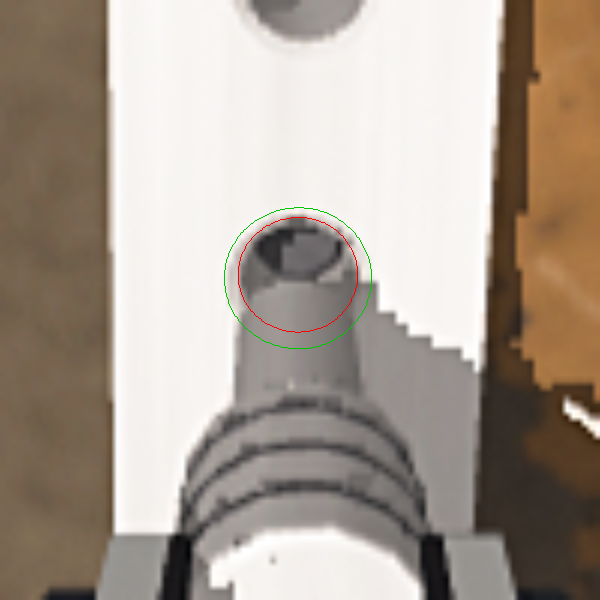

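The middle mouth matches the overlay and shows what looks like a stub top down in it. I trim the position by under 1 mm and go down.

{"op": "drive_tool", "data": {"moves": [0.3, 0.03, 0.07, 0, 0, 0, 0.6, 0, 0, 0, 0, 0, 0.6, 0, 0, 0, 0, 0, 0.4, 0, 0, 0, 0, 0, 0.3, 0, 0, 0, 0, 0, 0.2, 0, 0, 0, 0, 0, 0.15, 0, 0, 0, 0, 0, 0.15, 0, 0, 0, 0, 0, 0.15, 0, 0, 0, 0, 0, 0.15, 0, 0, 0, 0, 0, 0.15, 0, 0, 0, 0, 0, 0, 0, 0, 0, 0, 0]}}

```text
time: 13.9
tool_pos: [554.1, 76.2, 112.0]
tcp_rot: [89.8, 89.5, -0.2]
ft_force: [0.1, -0.4, -2.4]
finger_gap: 20.1
```

{"op": "drive_tool", "data": {"moves": [0.15, 0, 0, 0, 0, 0, 0.15, 0, 0, 0, 0, 0, 0.15, 0, 0, 0, 0, 0, 0.15, 0, 0, 0, 0, 0, 0.1, 0, 0, 0, 0, 0, 0, 0, 0, 0, 0, 0, 0, 0, 0, 0, 0, 0]}}

```text
time: 14.48
tool_pos: [554.2, 76.2, 105.2]
tcp_rot: [89.9, 89.5, -0.1]
ft_force: [0.6, -0.3, -2.1]
finger_gap: 20.1
```

```bash
python3 f.py
```

```text
[554.29  76.22 105.31] [ 0.3  -0.19 -2.09] 14.6333 19.92883864137134 [-0.0116347  -0.00409526 -0.0436205 ]
```

Lateral forces are negligible. The foot is at about 41, so I'm going down in 3 mm steps.

{"op": "drive_tool", "data": {"moves": [0.1, 0, 0, 0, 0, 0, 0.1, 0, 0, 0, 0, 0, 0.1, 0, 0, 0, 0, 0, 0.1, 0, 0, 0, 0, 0, 0, 0, 0, 0, 0, 0]}}

```text
time: 15.1
tool_pos: [554.1, 76.2, 100.9]
tcp_rot: [89.9, 89.5, -0.1]
ft_force: [-0.3, 0.7, -1.1]
finger_gap: 20.1
```

{"op": "drive_tool", "data": {"moves": [0.1, 0, 0, 0, 0, 0, 0.1, 0, 0, 0, 0, 0, 0, 0, 0, 0, 0, 0, 0, 0, 0, 0, 0, 0]}}

```text
time: 15.43
tool_pos: [554.3, 76.2, 99.3]
tcp_rot: [89.9, 89.5, -0.1]
ft_force: [-0.5, 0.2, -1.6]
finger_gap: 20.2
```

{"op": "drive_tool", "data": {"moves": [0.1, 0, 0, 0, 0, 0, 0.1, 0, 0, 0, 0, 0, 0, 0, 0, 0, 0, 0, 0, 0, 0, 0, 0, 0]}}

```text
time: 15.77
tool_pos: [554.7, 76.3, 97.8]
tcp_rot: [90.4, 89.5, 0.4]
ft_force: [-0.4, 1.2, 3.0]
finger_gap: 19.9
```

```bash
python3 f.py
```

```text
[554.7   76.24  97.76] [-0.59  0.19  3.01] 15.9167 19.774288661935074 [0.02409052 0.10166921 0.01971953]
```

The nose rests on a stub about 26 mm deep in the middle socket, about 5 N. Next is the right socket.

{"op": "drive_tool", "data": {"moves": [-0.4, 0, 0, 0, 0, 0, -0.8, 0, 0, 0, 0, 0, -1, 0, 0, 0, 0, 0, -1, 0, 0, 0, 0, 0, -1, 0, 0, 0, 0, 0, -0.5, 0, 0, 0, 0, 0, 0, 0, 0, 0, 0, 0, 0, -0.04, 1.5, 0, 0, 0, 0, -0.05, 2, 0, 0, 0, 0, 0, 1, 0, 0, 0, 0, 0, 0, 0, 0, 0, 0, 0, 0, 0, 0, 0, 0, 0, 0, 0, 0, 0]}}

```text
time: 17.05
tool_pos: [552.9, 31.7, 144.1]
tcp_rot: [93.8, 89.5, 3.8]
ft_force: [-0.5, 0.4, -1.7]
finger_gap: 20.0
```

```bash
python3 look.py w10; python3 ov.py w10 552.9 31.8
```

```text
[552.96  31.85 144.12] F [ 0.2   0.37 -1.86] 17.15 19.887618137628888
n 303 632 rms 0.25 rel tcp [0.11 0.1 ] slope [0.0067 0.0014] foot [552.64  31.86]
21 [524.9 580.3] 552.58
41 [525.6 580.6] 553.09
61 [526.3 580.9] 553.59
81 [526.8 581.9] 554.33
101 [526.7 582. ] 554.37
121 [527.3 582.7] 555.03
141 [528. 583.] 555.48
ymax 150.68586081104627
```

View pics/w10o.png

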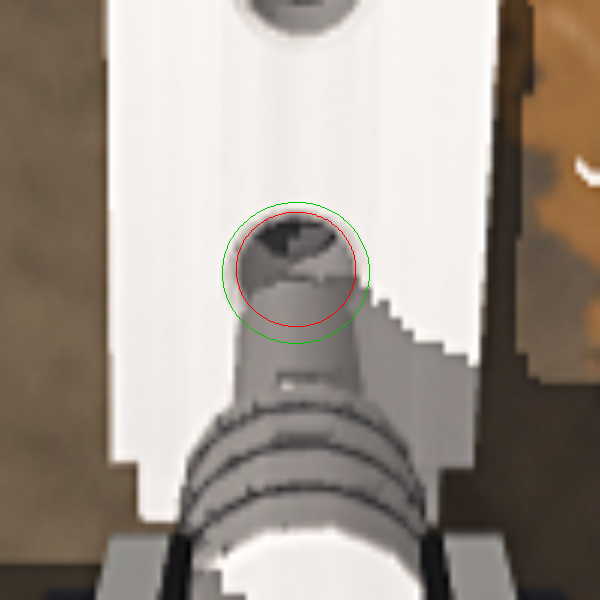

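The right mouth matches the overlay and the foot is within about 0.3 mm of its axis, so I'm going down.

{"op": "drive_tool", "data": {"moves": [0.3, 0, 0, 0, 0, 0, 0.6, 0, 0, 0, 0, 0, 0.6, 0, 0, 0, 0, 0, 0.4, 0, 0, 0, 0, 0, 0.3, 0, 0, 0, 0, 0, 0.2, 0, 0, 0, 0, 0, 0.15, 0, 0, 0, 0, 0, 0.15, 0, 0, 0, 0, 0, 0.15, 0, 0, 0, 0, 0, 0.15, 0, 0, 0, 0, 0, 0.15, 0, 0, 0, 0, 0, 0, 0, 0, 0, 0, 0]}}

```text
time: 18.2
tool_pos: [553.1, 31.2, 112.5]
tcp_rot: [90.0, 89.5, 0.0]
ft_force: [-0.4, 0.8, -1.4]
finger_gap: 19.5
```

{"op": "drive_tool", "data": {"moves": [0.15, 0, 0, 0, 0, 0, 0.15, 0, 0, 0, 0, 0, 0.15, 0, 0, 0, 0, 0, 0.15, 0, 0, 0, 0, 0, 0.15, 0, 0, 0, 0, 0, 0, 0, 0, 0, 0, 0, 0, 0, 0, 0, 0, 0]}}

```text
time: 18.78
tool_pos: [553.3, 31.2, 105.1]
tcp_rot: [90.0, 89.5, 0.0]
ft_force: [0.2, 0.3, -1.3]
finger_gap: 20.2
```

{"op": "drive_tool", "data": {"moves": [0.1, 0, 0, 0, 0, 0, 0.1, 0, 0, 0, 0, 0, 0.1, 0, 0, 0, 0, 0, 0.1, 0, 0, 0, 0, 0, 0, 0, 0, 0, 0, 0]}}

```text
time: 19.2
tool_pos: [553.2, 31.2, 101.0]
tcp_rot: [90.3, 89.5, 0.3]
ft_force: [-0.2, -0.6, -2.1]
finger_gap: 19.8
```

{"op": "drive_tool", "data": {"moves": [0.1, 0, 0, 0, 0, 0, 0.1, 0, 0, 0, 0, 0, 0.1, 0, 0, 0, 0, 0, 0, 0, 0, 0, 0, 0]}}

```text
time: 19.53
tool_pos: [553.3, 31.2, 98.0]
tcp_rot: [90.0, 89.5, 0.0]
ft_force: [0.1, -0.4, -1.8]
finger_gap: 20.1
```

{"op": "drive_tool", "data": {"moves": [0.1, 0, 0, 0, 0, 0, 0.1, 0, 0, 0, 0, 0, 0.1, 0, 0, 0, 0, 0, 0, 0, 0, 0, 0, 0]}}

```text
time: 19.87
tool_pos: [553.3, 31.2, 95.0]
tcp_rot: [90.2, 89.5, 0.2]
ft_force: [-0.2, -0.7, -0.7]
finger_gap: 19.9
```

{"op": "drive_tool", "data": {"moves": [0.1, 0, 0, 0, 0, 0, 0.1, 0, 0, 0, 0, 0, 0, 0, 0, 0, 0, 0, 0, 0, 0, 0, 0, 0]}}

```text
time: 20.2
tool_pos: [553.4, 31.2, 93.2]
tcp_rot: [90.0, 89.5, -0.0]
ft_force: [0.4, -1.1, -2.8]
finger_gap: 20.2
```

{"op": "drive_tool", "data": {"moves": [0.1, 0, 0, 0, 0, 0, 0.1, 0, 0, 0, 0, 0, 0.1, 0, 0, 0, 0, 0, 0, 0, 0, 0, 0, 0]}}

```text
time: 20.53
tool_pos: [553.4, 31.2, 90.0]
tcp_rot: [90.2, 89.5, 0.2]
ft_force: [0.3, 0.3, -1.2]
finger_gap: 20.3
```

{"op": "drive_tool", "data": {"moves": [0.1, 0, 0, 0, 0, 0, 0.1, 0, 0, 0, 0, 0, 0, 0, 0, 0, 0, 0, 0, 0, 0, 0, 0, 0]}}

```text
time: 20.87
tool_pos: [553.8, 31.2, 88.8]
tcp_rot: [89.9, 89.5, -0.1]
ft_force: [-0.1, 0.1, 2.4]
finger_gap: 20.4
```

```bash
python3 f.py
```

```text
[553.83  31.21  88.71] [-0.91 -0.16  2.49] 21.0167 20.173960660129975 [0.00715313 0.1028531  0.02917375]
```

The right socket holds a stub about 35 mm deep, so the left one is the clear socket. I'm returning there.

{"op": "drive_tool", "data": {"moves": [-0.4, 0, 0, 0, 0, 0, -0.8, 0, 0, 0, 0, 0, -1, 0, 0, 0, 0, 0, -1, 0, 0, 0, 0, 0, -1, 0, 0, 0, 0, 0, -0.8, 0, 0, 0, 0, 0, -0.5, 0, 0, 0, 0, 0, 0, 0, 0, 0, 0, 0, 0, 0.05, -1.5, 0, 0, 0, 0, 0.05, -3, 0, 0, 0, 0, 0.05, -3, 0, 0, 0, 0, 0, -1.5, 0, 0, 0, 0, 0, 0, 0, 0, 0, 0, 0, 0, 0, 0, 0, 0, 0, 0, 0, 0, 0]}}

```text
time: 22.32
tool_pos: [554.3, 120.7, 142.8]
tcp_rot: [85.8, 89.5, -4.2]
ft_force: [-0.1, 0.3, -2.0]
finger_gap: 20.1
```

```bash
python3 look.py w11; python3 ov.py w11 554.6 121.8
```

```text
[554.38 120.45 142.94] F [ 0.6   0.02 -1.84] 22.4167 19.868114424361085
n 297 623 rms 0.25 rel tcp [0.08 0.09] slope [0.0066 0.0034] foot [554.04 120.32]
110 [527.3 582.4] 554.89
130 [528.  582.7] 555.33
ymax 151.46431490597558
```

View pics/w11o.png

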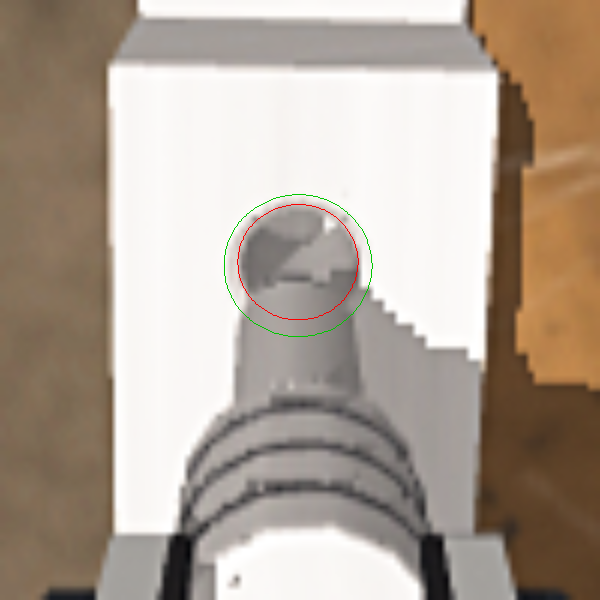

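{"op": "drive_tool", "data": {"moves": [0.3, 0.02, -0.09, 0, 0, 0, 0.6, 0, 0, 0, 0, 0, 0.6, 0, 0, 0, 0, 0, 0.4, 0, 0, 0, 0, 0, 0.2, 0, 0, 0, 0, 0, 0.15, 0, 0, 0, 0, 0, 0.15, 0, 0, 0, 0, 0, 0.15, 0, 0, 0, 0, 0, 0.15, 0, 0, 0, 0, 0, 0.15, 0, 0, 0, 0, 0, 0.15, 0, 0, 0, 0, 0, 0, 0, 0, 0, 0, 0]}}

```text
time: 23.47
tool_pos: [554.9, 122.1, 113.0]
tcp_rot: [89.3, 89.5, -0.7]
ft_force: [-0.4, -0.5, -2.1]
finger_gap: 20.5
```

```bash
python3 f.py
```

```text
[554.94 122.1  113.17] [ 0.12 -0.05 -1.97] 23.6167 20.272577532225334 [0.00252934 0.02091156 0.06512031]
```

{"op": "drive_tool", "data": {"moves": [0.15, -0.02, 0, 0, 0, 0, 0.15, 0, 0, 0, 0, 0, 0.15, 0, 0, 0, 0, 0, 0.15, 0, 0, 0, 0, 0, 0.15, 0, 0, 0, 0, 0, 0.15, 0, 0, 0, 0, 0, 0.15, 0, 0, 0, 0, 0, 0.15, 0, 0, 0, 0, 0, 0.15, 0, 0, 0, 0, 0, 0.15, 0, 0, 0, 0, 0, 0, 0, 0, 0, 0, 0]}}

```text
time: 24.58
tool_pos: [554.7, 122.1, 97.9]
tcp_rot: [89.4, 89.5, -0.6]
ft_force: [-0.1, 0.2, -2.6]
finger_gap: 20.0
```

{"op": "drive_tool", "data": {"moves": [0.15, 0, 0, 0, 0, 0, 0.15, 0, 0, 0, 0, 0, 0.15, 0, 0, 0, 0, 0, 0.15, 0, 0, 0, 0, 0, 0.15, 0, 0, 0, 0, 0, 0.15, 0, 0, 0, 0, 0, 0.15, 0, 0, 0, 0, 0, 0.15, 0, 0, 0, 0, 0, 0.15, 0, 0, 0, 0, 0, 0.15, 0, 0, 0, 0, 0, 0, 0, 0, 0, 0, 0]}}

```text
time: 25.5
tool_pos: [554.8, 122.1, 82.9]
tcp_rot: [89.6, 89.5, -0.4]
ft_force: [-0.0, -0.7, -2.6]
finger_gap: 20.1
```

{"op": "drive_tool", "data": {"moves": [0.1, 0, 0, 0, 0, 0, 0.1, 0, 0, 0, 0, 0, 0.1, 0, 0, 0, 0, 0, 0.1, 0, 0, 0, 0, 0, 0.1, 0, 0, 0, 0, 0, 0.1, 0, 0, 0, 0, 0, 0.1, 0, 0, 0, 0, 0, 0.1, 0, 0, 0, 0, 0, 0, 0, 0, 0, 0, 0]}}

```text
time: 26.25
tool_pos: [555.2, 122.1, 75.3]
tcp_rot: [90.2, 89.5, 0.1]
ft_force: [-0.5, -0.6, 0.6]
finger_gap: 19.7
```

```bash
python3 f.py
```

```text
[555.21 122.12  75.36] [-0.08 -0.53 -0.75] 26.4 20.053278537111066 [-0.09903742  0.03833563  0.01903131]
```

{"op": "drive_tool", "data": {"moves": [0.05, 0, 0, 0, 0, 0, 0.05, 0, 0, 0, 0, 0, 0, 0, 0, 0, 0, 0, 0, 0, 0, 0, 0, 0]}}

```text
time: 26.78
tool_pos: [555.4, 122.1, 74.6]
tcp_rot: [90.2, 89.5, 0.2]
ft_force: [-1.1, -0.0, 1.7]
finger_gap: 19.9
```

```bash
python3 f.py
```

```text
[555.37 122.14  74.57] [-0.48 -0.56  2.19] 26.9333 20.006059951647305 [-0.07527929  0.13531808 -0.03472663]
```

The pin is on the floor, pressed at about 4 N, so I release it.

{"op": "drive_tool", "data": {"moves": [0, 0, 0, 0, 0, 0, 0, 0, 0, 0, 0, 0, 0, 0, 0, 0, 0, 0, 0, 0, 0, 0, 0, 0, 0, 0, 0, 0, 0, 0, 0, 0, 0, 0, 0, 0, 0, 0, 0, 0, 0, 0, 0, 0, 0, 0, 0, 0], "hand": 7}}

```text
time: 27.65
tool_pos: [555.1, 122.1, 74.3]
tcp_rot: [90.1, 89.5, 0.1]
ft_force: [-0.4, 0.6, -0.0]
finger_gap: 69.8
```

```bash
python3 look.py w12; python3 -c "
from h import *
d=load('w12');P=pts(d).reshape(-1,3);q=P[(abs(P[:,0]-555)<14)&(abs(P[:,1]-122)<16)&(P[:,2]>95)];print(len(q),np.median(q[:,2]),q.min(0),q.max(0))"
```

```text
[555.14 122.14  74.27] F [0.08 0.11 0.11] 27.75 70.37672506009625
n 1124 630 rms 5.07 rel tcp [-0.02  3.27] slope [-0.0047 -0.1862] foot [555.44 137.52]
7986 183.46399040290916 [541.01021544 109.85494931  95.00613848] [568.99407022 135.71542075 195.86544313]
```

View pics/w12.png

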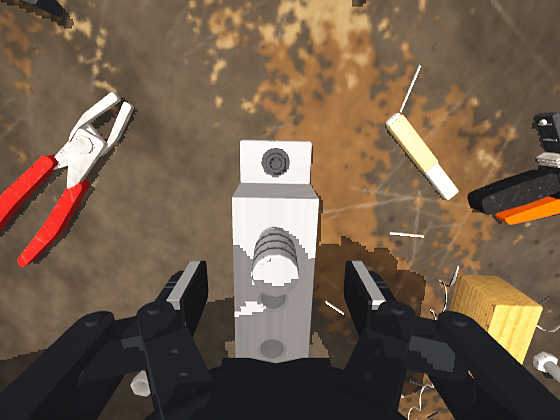

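The pin stands in the left socket, with its head at (275,255) and clear of the pads. I'm retracting straight up.

{"op": "drive_tool", "data": {"moves": [-1, 0, 0, 0, 0, 0, -2, 0, 0, 0, 0, 0, -2, 0, 0, 0, 0, 0, -2, 0, 0, 0, 0, 0, -2, 0, 0, 0, 0, 0, -2, 0, 0, 0, 0, 0, -1, 0, 4, 0, 0, 0, 0, 0, 4, 0, 0, 0, 0, 0, 2, 0, 0, 0, 0, 0, 0, 0, 0, 0, 0, 0, 0, 0, 0, 0, 0, 0, 0, 0, 0, 0]}}

```text
time: 28.8
tool_pos: [554.1, 22.6, 194.8]
tcp_rot: [93.3, 89.5, 3.3]
ft_force: [0.5, 1.0, 0.5]
finger_gap: 69.6
```

```bash
python3 - <<'E'
from h import *
for n,f in(('wrist','w13'),('scene','s13'),('side','d13')):
    d=shot(n,f);P=pts(d).reshape(-1,3)
    q=P[(abs(P[:,0]-554)<25)&(abs(P[:,1]-121)<25)&(P[:,2]>95)&(P[:,2]<115)]
    t=q[q[:,2]>q[:,2].max()-4];print(n,len(q),np.median(t,0),t.min(0),t.max(0))
print(sensors.sense()['time'],sensors.sense()['ft_force'])
a,b=load('s0') if 0 else load('scene0'),load('s13')
for k in(('scene0','s13'),('side0','d13')):
    A,B=[load(x)['image'] for x in k]
    print(k)
c=np.hstack([load('s13')['image'][120:320,130:390],load('d13')['image'][130:330,180:400]]);cv2.imwrite('pics/fin.png',cv2.resize(c[...,::-1],None,fx=1.6,fy=1.6))
E
```

```text
wrist 796 [554.46989303 121.87123466 108.99646669] [543.09483114 109.08545063 107.46022648] [566.60460862 133.15744798 111.42400387]
scene 99 [553.97966301 118.88675758 108.22121945] [541.7277093  106.48860631 107.30906152] [564.7577252  129.69556137 111.27240255]
side 73 [554.03405401 119.82740322 109.56388505] [543.79353862 107.23135839 107.30984303] [564.80988652 131.10909743 111.17937549]
28.95 [ 0.50895093  0.1576915  -0.08292333]
('scene0', 's13')
('side0', 'd13')
```

View pics/fin.png

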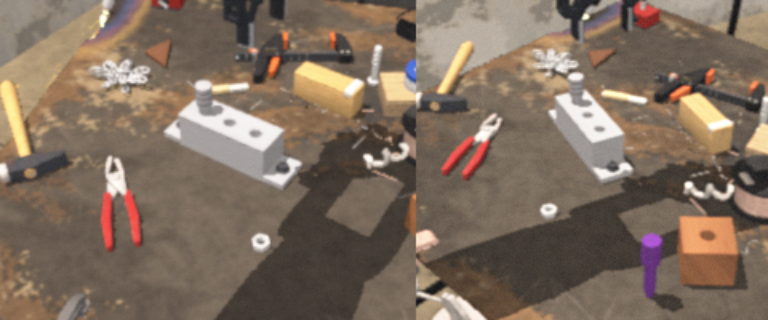

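View pics/w13.png

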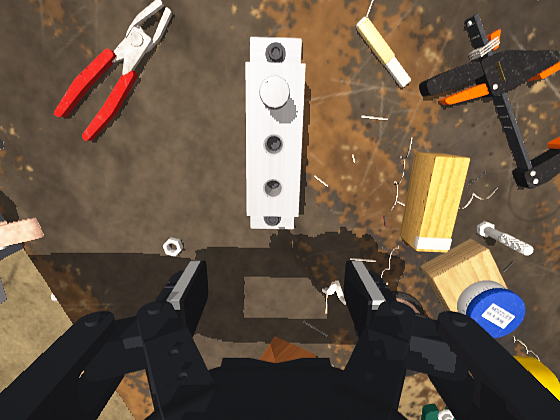

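The head's top is at 109 mm, exactly the home height (10 + 99). The pin is upright in the left socket, and the chain, nut and pliers haven't moved. I'm handing in.

```bash
python3 -c "
from bench import r,sensors
print(r.hand_in())"
```

```text
the job is handed in; nothing more can be done
None
```

The pin is seated fully home in the left socket, the only clear one, and released. I handed the job in at about 29 s of the 64 s allowed; the hand-in gives no verdict.

**Sounding:** I took the pin by its head and lowered it into each socket in order. It touched bottom at about 4–5 N each time:

| Socket | Nose rested at (below top face) | Result |
|---|---|---|
| Left | about 50 mm | clear, on the floor |
| Middle | about 26 mm | stub |
| Right | about 35 mm | stub |

**Seating:** I lowered the pin gently back into the left socket until it pressed the floor at about 4 N, then let go and retracted.

**Last checks:**
- **Pin height:** the wrist camera puts the top of the head at 109.0 mm, which is the height expected with the pin home. The scene and side cameras gave 108.2 and 109.6 mm.
- **Pin position:** the wrist camera puts the head over the left socket's axis to within about 1 mm. The scene and side cameras put it 2–3 mm lower in y, which I put down mainly to calibration. The pin looks upright, but I did not fit its tilt again after release.
- **Robot and bystanders:** the gripper is clear of everything. The chain, nut and pliers look unmoved in the pictures, though I did not measure them.
- **One odd reading:** the finger opening read 20 mm on the 25 mm head throughout, but the hold was firm and I saw no slip beyond about 1 mm.

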